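# Dim the code reader and hold a medicine carton square in its corner

## Robot

A 6-joint arm with a two-finger parallel gripper is mounted at the origin on the work surface. World frame = base frame: x ahead of the robot, y to its left, z up, the work surface at z = 0. Lengths are in m, angles in rad, forces in N, time in s.
With the tool pointing down it reaches from about 0.325 to 0.9 m from the base axis. Payload 6.1 kg.
Tool frame: the origin (TCP) lies midway between the tips of the shut fingers; the grasp point (between the pads) lies 19 mm behind it; x points along the fingers, y is the direction in which the jaws open and shut, and the axes are right-handed (so a half turn about x gives the same grasp; the last joint's range is limited). The gripper opens to 85 mm and grips with 20 to 120 N. Pads are 22 mm wide; open, the fingers measure 114 mm over their backs; the gripper's body (76 mm by 85 mm) begins 54 mm behind the grasp point. The pads swing forward as they close: fully open they stand 13 mm farther back than shut.
Start: joints at [-1.371, 0.22, 1.526, -0, 1.395, -0.126], TCP at [0.2, -0.592, 0.231] pointing down, gripper open.
Joint ranges: [-2.98, 2.98], [-0.91, 2.08], [0.09, 2.57], [-1.24, 4.39], [0.2, 2.65], [-2.68, 2.68]. Speed limits (rad/s): [2.57, 2.57, 3.01, 3.14, 3.14, 3.14].

## Interface

Orientations are given as [roll, pitch, yaw] about the fixed x, y, z axes, in that order (R = Rz(yaw) Ry(pitch) Rx(roll)).
In Python, from plant import movep, move_l, set_joints, gripper_to, hold, inverse_kinematics, observe, get_image, get_calibration, Unreachable, job_done gives the robot as it stands. Calls block until the motion is done:
- movep(position, orientation): joint-space move of the TCP to a pose.
- move_l(position, feed=0.15, rotation=None, max_force=None): straight line of the TCP; rotation=None keeps the orientation; feed is the mean speed in m/s. With max_force (N) it stops when the force on the tool has changed by that much, and returns True; else False.
- set_joints(angles): joint-space move.
- gripper_to(opening, f_grip=None): finger opening in m; f_grip is the grip in N (None keeps the last); returns when the fingers have stopped.
- hold(seconds).
- inverse_kinematics(position, orientation): joint angles nearest the present ones, or None.
- observe(): the state.
- get_image(name): name is "side" or "top" or "wrist"; returns (picture, depth): 400x640x3 uint8, red, green, blue; 400x640 float32, m along the optical axis (not along the pixel's ray), 0 where there is no reading.
- get_calibration(name): a dict with "intrinsics" (3x3 intrinsics, pixels), "world_from_camera" (4x4, takes a point from camera to world coordinates). Camera axes: x right, y down, z forward; pixel columns grow to the right and rows downward; lengths in m; the calibration is good to about 2 mm. A picture is of the moment at which its call begins: read the wrist's pose just before it. get_calibration takes no time and is no camera call; for the wrist camera it gives the pose at the moment of the call.
A pose or a line that the arm cannot do raises Unreachable and nothing moves.
- job_done(): hands the job in, once; it reports no verdict.
The state is a dict: "time_s": time; "q": joint angles; "joint_velocities": joint speeds; "joint_torque": joint torques, N m; "eef_pos": TCP position; "tcp_rot": TCP orientation; "ft_force": force on the tool from outside, world axes, zero at the start; "torque": the same for the moment, N m; "opening": finger opening in m.
Only numpy, scipy, OpenCV 4.12 (cv2) and the standard library are available. Lean on these libraries where they do the work, as an engineer would, in place of code of your own. Each camera call takes 0.05 s, during which the arm holds its last target.

## Task

At the pharmacy counter, first turn the code reader's lamp dial fully anticlockwise (seen from above) to its end stop. Then take the green-banded carton and press it flat on the reader plate, right way up, into the corner of the two blue stops, its long side flush against the long stop and its short end against the short stop, and finish while still holding it there with a firm push on both stops, neither letting go nor crushing it. Leave everything else on the counter where it stands.

Things in the scene. Friction and masses are not known exactly. Their poses are not given: they have to be found in the camera images.
- dial (a joint): lamp dial on the reader, black, turns about the vertical. Value in rad: 0 is fully anticlockwise seen from above (its end stop, lamp at minimum), growing clockwise up to 4.7; starts between 0.6 and 1.4. It stays where it is left (friction 0.04 N m).
- dial_grip (a point): point on the dial's axis at the height to grip it, 67 mm above the counter. Grip bar 42 x 14 mm, top 7 mm above this point, on a disc 44 mm across whose top is 23 mm below; reader's top 37 mm below. The point turns with the dial: x axis along the bar, z up; at value 0 the bar is parallel to the x axis of corner.
- green_carton_center (a point): centre of the loose carton with the green band (white, stiff, 80 x 50 x 55 mm, 75 to 165 g, a small black square code on its top). Its x axis runs along the 80 mm length, y across the 50 mm width, z up through the 55 mm height. Starts standing on the counter, right way up.
- green_carton: the same carton; origin at the centre of its underside, same axes.
- corner (a point): inner corner of the two blue stops, on the reader's top surface, 30 mm above the counter. Its x axis points towards the short stop (whose inner face is at x = 0), its y axis points away from the long stop (whose inner face is at y = 0), z up. The seated carton's centre is at x -40, y +25, z +27.5 mm in this frame.
- reader: fixed grey code reader box, 240 x 220 x 30 mm, origin at the centre of its underside, same axes as corner, which lies at x +100, y -90, z +30 mm here; the dial's axis is at x -55, y +70 mm. Box and stops are rigid; a carton rubbing on them meets plain friction (coefficient about 0.5 to 0.7), which can mask a light push.
- end_stop: short blue stop, 12 mm thick, 70 mm long along the corner's y axis (y 0 to +70 mm), 14 mm high above the reader's top; origin at the centre of its underside.
- side_stop: long blue stop, 12 mm thick, 130 mm long along the corner's x axis (x -130 to 0 mm), 14 mm high above the reader's top; origin at the centre of its underside.
- orange_carton_center (a point): centre of the other carton, same size, with an orange band; to be left alone. It and the green one may swap places.
- amber_bottle: amber jar, 60 mm across, 110 mm high, origin at its underside; leave alone.
- tape_roll: red tape roll lying flat, 84 mm across, 25 mm high, origin at its underside; leave alone.
- pen_cup: blue pen cup, 76 mm across, 135 mm high with pens, origin at its underside; leave alone.
- gel_bottle: clear bottle with blue cap, 64 mm across, 160 mm high, origin at its underside; leave alone.
- count_spatula: spatula 160 mm long lying in a shallow green counting tray; leave alone.

How it is judged:
By the outcome, as a careful person would: the job done as asked, in the order asked, and still so for the second after the job is handed in, while the arm keeps its last pose, push and grip.
It also fails if it takes over 69 s, if anything falls off the work surface, if the arm or the gripper's body presses on something with over 40 N, if the wrist force passes 120 N, or if a joint passes its speed limit or range.

## Working session

There is one attempt and no reset: what is moved stays moved. The work goes in short steps, each a Python script; the robot and the scene stay as the last script left them, time stands still between calls to the robot, and variables do not carry over. Pictures are saved under pics/ and viewed, and the job is handed in when it is done.

```bash
ls; mkdir -p pics
python3 - <<'E'
from plant import *
import cv2,numpy as np
s=observe();print(s)
for n in("top","side","wrist"):
    c=get_calibration(n);im,d=get_image(n)
    cv2.imwrite(f"pics/{n}0.png",im[:,:,::-1]);np.savez(f"pics/{n}0.npz",im=im,d=d,K=c["intrinsics"],T=c["world_from_camera"])
    print(n,np.round(c["intrinsics"],1).tolist(),np.round(c["world_from_camera"],3).tolist())
E
```

```text
pics
{'time_s': 0.0, 'q': array([-1.37106255e+00,  2.21233237e-01,  1.52761630e+00,  2.35420764e-05,
        1.39473670e+00, -1.26122277e-01]), 'joint_velocities': array([-1.27529921e-03, -9.22197317e-04, -1.19966097e-03, -2.01855654e-04,
       -7.00061783e-05, -1.48476851e-03]), 'joint_torque': array([-5.87400592e-06, -4.96894670e+01, -3.89396489e+01, -1.25960810e-04,
        1.10480783e-02,  1.27098050e-05]), 'eef_pos': array([ 0.19994177, -0.59150252,  0.23019212]), 'tcp_rot': array([-1.7085403 ,  1.56880261,  1.75890426]), 'ft_force': array([ 0.15400652,  0.18133874, -0.11842411]), 'torque': array([ 0.04517092,  0.02895175, -0.02777064]), 'opening': 0.08557966103342077}
top [[456.7, 0.0, 318.8], [0.0, 456.7, 199.4], [0.0, 0.0, 1.0]] [[0.016, -0.993, 0.114, 0.463], [-1.0, -0.019, -0.022, -0.003], [0.024, -0.114, -0.993, 1.51], [0.0, 0.0, 0.0, 1.0]]
side [[454.5, 0.0, 322.5], [0.0, 454.5, 198.2], [0.0, 0.0, 1.0]] [[-1.0, 0.003, 0.03, 0.557], [-0.022, 0.612, -0.791, 1.11], [-0.021, -0.791, -0.612, 0.925], [0.0, 0.0, 0.0, 1.0]]
wrist [[289.3, 0.0, 320.8], [0.0, 289.3, 203.6], [0.0, 0.0, 1.0]] [[0.319, -0.896, -0.309, 0.28], [-0.948, -0.302, -0.102, -0.565], [-0.002, 0.325, -0.946, 0.373], [0.0, 0.0, 0.0, 1.0]]
```

View pics/top0.png

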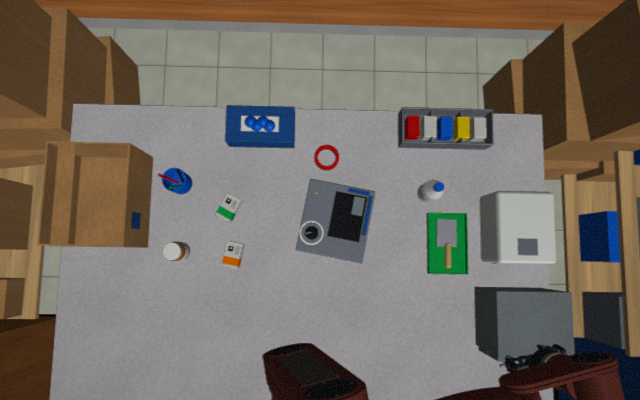

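View pics/side0.png

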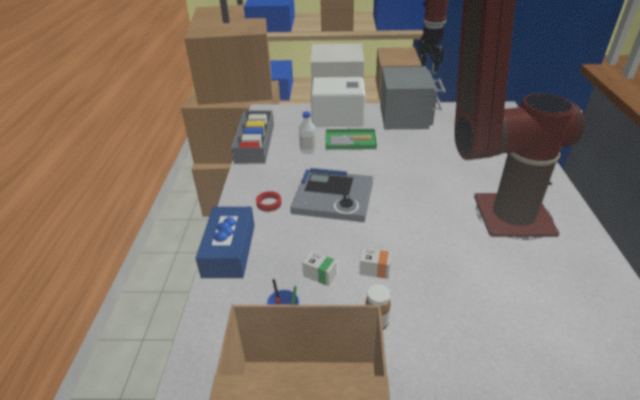

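View pics/wrist0.png

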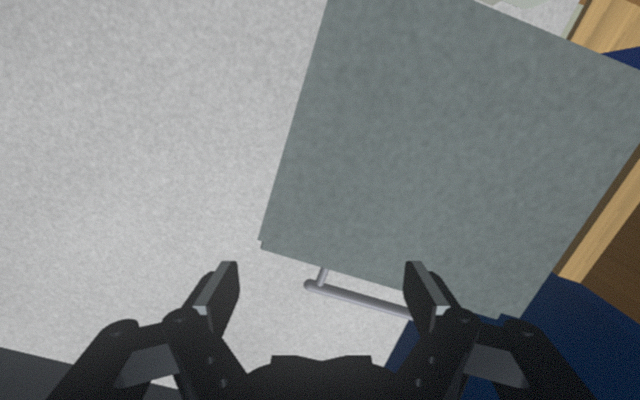

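The top view shows the reader around (337,221) with the dial at about (311,232), the green carton at (228,207) and the orange one at (233,253). I'll zoom in on each.

Run:
```python
import numpy as np,cv2
z=np.load("pics/top0.npz");im=z["im"][:,:,::-1]
a=cv2.resize(im[165:275,285:385],None,fx=5,fy=5,interpolation=cv2.INTER_CUBIC)
b=cv2.resize(im[185:275,200:260],None,fx=5,fy=5,interpolation=cv2.INTER_CUBIC)
c=np.zeros((550,800,3),np.uint8);c[:550,:500]=a;c[:450,500:800]=b
cv2.imwrite("pics/crop0.png",c)
K,T,d=z["K"],z["T"],z["d"]
def w(u,v):
    Z=d[v,u];p=np.linalg.inv(K)@[u,v,1]*Z;return (T@[*p,1])[:3].round(4)
for uv in[(311,232),(228,207),(233,253),(345,245),(320,190),(326,147),(300,300)]:print(uv,w(*uv))
```

```text
(311, 232) [ 0.5244 -0.011   0.0732]
(228, 207) [0.6003 0.2554 0.052 ]
(233, 253) [0.4548 0.2335 0.055 ]
(345, 245) [ 0.4862 -0.1216  0.0325]
(320, 190) [ 0.6638 -0.0381  0.0302]
(326, 147) [ 0.8077 -0.0556  0.0302]
(300, 300) [ 0.3062  0.0203 -0.0045]
```

View pics/crop0.png

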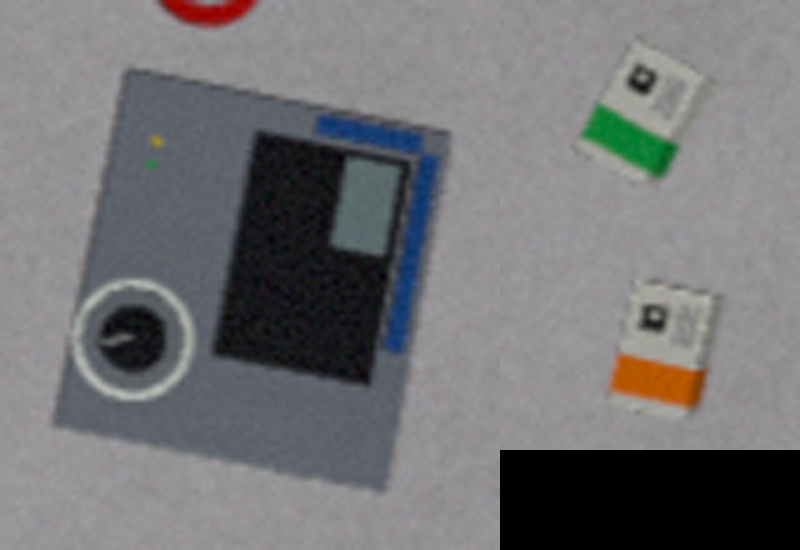

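```bash
cat > h.py <<'E'
from plant import *
import cv2,numpy as np
PI=np.pi
def rot(phi): # tool down, jaw dir angle phi (world, rad)
    a=PI/2-phi; a=(a+PI)%(2*PI)-PI
    return [a,PI/2,0.0]
def snap(n,f):
    c=get_calibration(n);im,d=get_image(n)
    cv2.imwrite(f"pics/{f}.png",im[:,:,::-1]);np.savez(f"pics/{f}.npz",im=im,d=d,K=c["intrinsics"],T=c["world_from_camera"])
def load(f):
    z=np.load(f"pics/{f}.npz");return z["im"],z["d"],z["K"],z["T"]
def cloud(f):
    im,d,K,T=load(f);v,u=np.mgrid[:400,:640]
    p=np.stack([(u-K[0,2])/K[0,0]*d,(v-K[1,2])/K[1,1]*d,d],-1)
    return im,d,p@T[:3,:3].T+T[:3,3]
def ray(f,u,v,z):
    im,d,K,T=load(f);r=T[:3,:3]@np.linalg.inv(K)@[u,v,1];o=T[:3,3];return o+r*(z-o[2])/r[2]
def st():
    s=observe();print("t%.2f"%s["time_s"],"p",s["eef_pos"].round(4),"q",s["q"].round(3),"F",s["ft_force"].round(1),"M",s["torque"].round(2),"op",round(s["opening"],4));return s
E
python3 - <<'E'
from h import *
q=inverse_kinematics([0.55,0.0,0.30],rot(0.0));print(q)
movep([0.55,0.0,0.30],rot(0.0));st();snap("wrist","w1")
movep([0.55,0.13,0.30],rot(0.0));st();snap("wrist","w2")
E
```

```text
[-0.14340006  0.00332036  1.6341939   0.          1.50407839 -0.14340006]
t2.60 p [ 0.55   -0.0008  0.2998] q [-0.145  0.004  1.634 -0.     1.504 -0.143] F [0.3 0.7 0.7] M [-0.02  0.07  0.04] op 0.0857
t3.23 p [0.55   0.1302 0.2998] q [ 9.300e-02  4.100e-02  1.596e+00 -1.000e-03  1.505e+00  9.200e-02] F [0.1 0.1 0.3] M [ 0.01  0.03 -0.02] op 0.0853
```

View pics/w1.png

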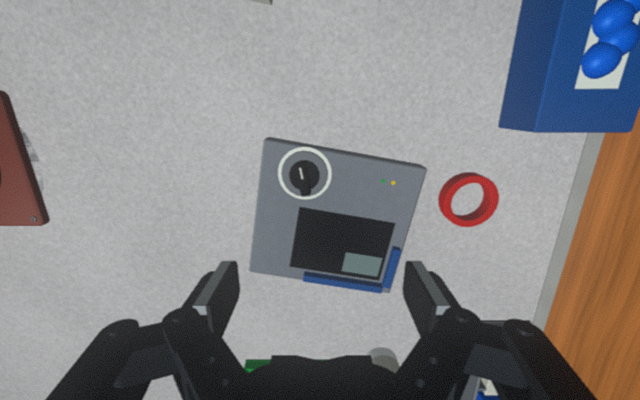

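View pics/w2.png

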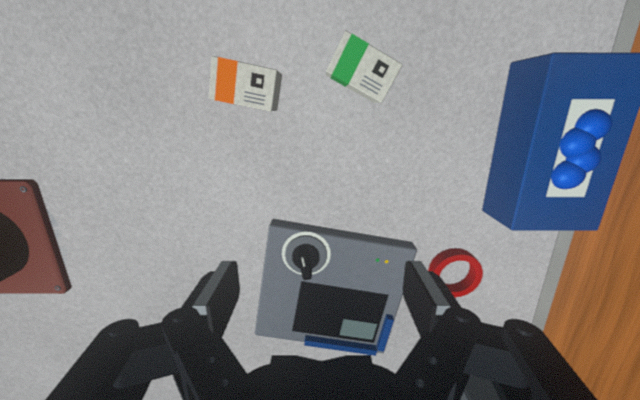

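w1 shows the reader at (265-425, 140-290) with its dial at (304,174) and the stops at lower right. w2 shows the green carton at (365,68) and the orange one at (245,83). Now I'll fit the poses.

Run:
```python
from h import *
for f in("w1","w2","top0"):
    im,d,P=cloud(f); z=P[...,2]
    box=(P[...,0]>0.42)&(P[...,0]<0.75)&(P[...,1]>-.22)&(P[...,1]<.06)&(d>0)
    m=box&(z>0.02)&(z<0.05)
    m&=~((P[...,0]>0.72))
    n,l,s,c=cv2.connectedComponentsWithStats(m.astype(np.uint8))
    i=1+np.argmax(s[1:,4]); q=P[l==i][:,:2].astype(np.float32)
    r=cv2.minAreaRect(q*1000); print(f,"reader",np.round(r[0],1),np.round(r[1],1),round(r[2],2),"ztop",np.median(P[l==i][:,2]).round(4))
    # dial bar
    m=box&(z>0.060)&(z<0.09); q=P[m]
    if len(q)>5:
        r=cv2.minAreaRect(q[:,:2].astype(np.float32)*1000); print("  bar",len(q),np.round(r[0],1),np.round(r[1],1),round(r[2],2),"z",np.percentile(q[:,2],[10,50,90]).round(4))
    # cartons
    m=(z>0.045)&(z<0.065)&(P[...,0]>.4)&(P[...,0]<.7)&(P[...,1]>.15)&(P[...,1]<.34)&(d>0)
    n,l,s,c=cv2.connectedComponentsWithStats(m.astype(np.uint8))
    for i in range(1,n):
        if s[i,4]<60: continue
        q=P[l==i]; r=cv2.minAreaRect(q[:,:2].astype(np.float32)*1000); print("  carton",len(q),np.round(r[0],1),np.round(r[1],1),round(r[2],2),"z",np.median(q[:,2]).round(4),"rgbpix",c[i].round(0))
im=load("w1")[0][:,:,::-1]; 
a=cv2.resize(im[140:210,270:340],(560,560),interpolation=cv2.INTER_CUBIC);cv2.imwrite("pics/dialz.png",a)
```

```text
w1 reader [567.3 -90.4] [219.8 240. ] 79.59 ztop 0.0305
  bar 358 [526.1 -11.9] [14.1 42. ] 10.89 z [0.07   0.0738 0.0749]
w2 reader [567.  -90.2] [220.6 239.3] 79.67 ztop 0.0305
  bar 293 [525.8 -11.3] [14.1 41.4] 11.07 z [0.0656 0.0737 0.075 ]
  carton 2981 [602.7 256.6] [50.6 79.8] 62.68 z 0.0553 rgbpix [363.  67.]
  carton 2836 [452.2 237.8] [50.3 80.3] 78.56 z 0.0553 rgbpix [242.  83.]
top0 reader [566.3 -89.5] [220.3 240.2] 79.53 ztop 0.0297
  bar 60 [524.4 -10.7] [13.8 39.9] 10.79 z [0.0672 0.0726 0.0781]
  carton 407 [600.8 257.6] [50.9 79.8] 62.78 z 0.0541 rgbpix [227. 207.]
  carton 412 [450.4 239.2] [51.4 79.9] 78.8 z 0.0542 rgbpix [231. 254.]
```

View pics/dialz.png

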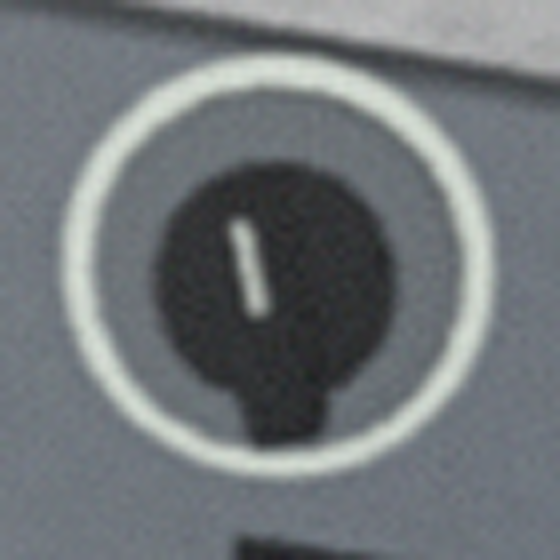

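The measurements agree with each other. Reader yaw is -10.4°, and the predicted dial axis (525.7,-11.5) matches the fitted bar. The bar is at -79.1°, so the dial value is about 1.2 rad. Next I'll grip and turn the dial.

Run:
```python
from h import *
dx,dy=0.5259,-0.0116; phi=np.radians(10.9)
movep([dx,dy,0.13],rot(phi))
move_l([dx,dy,0.049],feed=0.1,max_force=12); st()
gripper_to(0.0,f_grip=30); s0=st()
q=s0["q"].copy(); 
def turn(dq):
    q[5]-=dq; set_joints(list(q)); return st()
turn(0.6); s=turn(0.5); m0=s["torque"][2]
for i in range(8):
    s=turn(0.04)
    if abs(s["torque"][2]-m0)>0.35: break
```

```text
t5.13 p [ 0.5266 -0.0116  0.0497] q [-0.172  0.198  1.923  0.     1.019 -0.362] F [ 0.2 -0.3 -0.3] M [-0.01 -0.03 -0.01] op 0.0853
t5.78 p [ 0.5258 -0.0116  0.0492] q [-0.172  0.198  1.924 -0.     1.02  -0.362] F [-2.3  0.4  3.8] M [-0.04  0.31  0.01] op 0.0135
t6.41 p [ 0.5255 -0.0118  0.0492] q [-1.720e-01  1.980e-01  1.924e+00 -1.000e-03  1.020e+00 -9.600e-01] F [-4.2 -1.8  4.3] M [-0.23  0.65  0.07] op 0.0135
t6.96 p [ 0.5253 -0.0121  0.0492] q [-1.730e-01  1.980e-01  1.924e+00 -1.000e-03  1.021e+00 -1.461e+00] F [-5.7 -2.7  5.2] M [-0.44  0.82  0.08] op 0.0134
t7.21 p [ 0.5253 -0.0121  0.0492] q [-1.720e-01  1.980e-01  1.924e+00 -1.000e-03  1.021e+00 -1.501e+00] F [-4.5 -2.9  5.8] M [-0.51  0.83  0.06] op 0.0134
t7.46 p [ 0.5253 -0.0121  0.0492] q [-1.730e-01  1.980e-01  1.924e+00 -1.000e-03  1.021e+00 -1.541e+00] F [-5.3 -2.8  5.6] M [-0.52  0.86  0.05] op 0.0135
t7.71 p [ 0.5253 -0.0122  0.0492] q [-1.730e-01  1.980e-01  1.924e+00 -1.000e-03  1.021e+00 -1.580e+00] F [-5.3 -2.9  5.2] M [-0.49  0.83 -0.57] op 0.0136
```

The dial met its stop after 1.22 rad of turning (Mz jumped to -0.57 N m), which agrees with the picture estimate of 1.20. Next I'll release it, check by picture, and grasp the carton.

Run:
```python
from h import *
s=observe();q=s["q"].copy();q[5]+=0.015;set_joints(list(q));st()
gripper_to(0.085);p=observe()["eef_pos"]
move_l([p[0],p[1],0.14],feed=0.2)
movep([0.55,0.13,0.30],rot(np.radians(30)));st();snap("wrist","w3")
im,d,P=cloud("w3"); z=P[...,2]
m=(abs(P[...,0]-.526)<.05)&(abs(P[...,1]+.0116)<.05)&(z>0.06)&(z<0.09)&(d>0)
r=cv2.minAreaRect(P[m][:,:2].astype(np.float32)*1000);print("bar",r)
m=(z>0.045)&(z<0.065)&(P[...,0]>.5)&(P[...,0]<.7)&(P[...,1]>.2)&(P[...,1]<.34)&(d>0)
n,l,s,c=cv2.connectedComponentsWithStats(m.astype(np.uint8))
for i in range(1,n):
    if s[i,4]>300: print("carton",cv2.minAreaRect(P[l==i][:,:2].astype(np.float32)*1000),s[i])
```

```text
t7.96 p [ 0.5252 -0.0122  0.0492] q [-1.730e-01  1.980e-01  1.924e+00 -1.000e-03  1.021e+00 -1.564e+00] F [-4.  -2.   3.7] M [-0.23  0.48 -0.02] op 0.0135
t10.30 p [0.5493 0.1296 0.2978] q [ 0.092  0.042  1.599 -0.     1.504 -0.432] F [ 0.7 -0.  -0.5] M [-0.02  0.03  0.02] op 0.085
bar ((525.6030883789062, -11.480783462524414), (14.072965621948242, 41.10188293457031), 80.21395874023438)
carton ((602.7920532226562, 256.2006530761719), (50.78861999511719, 80.30547332763672), 62.59423828125) [ 375   65   64   78 2738]
```

View pics/w3.png

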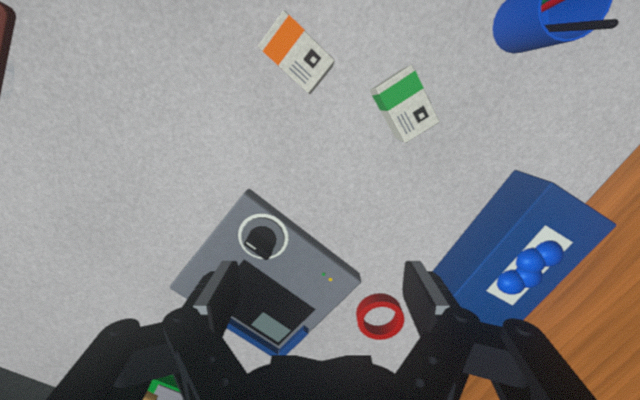

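The picture shows the dial bar (around (262,242)) at 80.2° against 79.6° for the reader, so it is at zero within the noise. The green carton is at (405,103), unmoved. Grasping it now.

Run:
```python
from h import *
cx,cy=0.6026,0.2564;phi=np.radians(62.65)
movep([cx,cy,0.13],rot(phi))
move_l([cx,cy,0.021],feed=0.12,max_force=12);st()
gripper_to(0.0,f_grip=50);st()
p=observe()["eef_pos"]
move_l([p[0],p[1],0.15],feed=0.15);hold(0.2);st()
snap("wrist","w4")
```

```text
t12.28 p [0.6035 0.2566 0.0221] q [ 0.282  0.506  1.579  0.     1.054 -0.811] F [-0.2  0.4 -0.5] M [ 0.  0. -0.] op 0.0848
t12.71 p [0.6033 0.2567 0.022 ] q [ 0.282  0.506  1.58   0.     1.054 -0.812] F [-0.9  0.9  5.5] M [0.01 0.07 0.01] op 0.0493
t13.92 p [0.6026 0.2564 0.1485] q [ 0.282  0.358  1.518  0.     1.269 -0.811] F [-0.2  0.3 -1.4] M [ 0.04 -0.04  0.01] op 0.0495
```

View pics/w4.png

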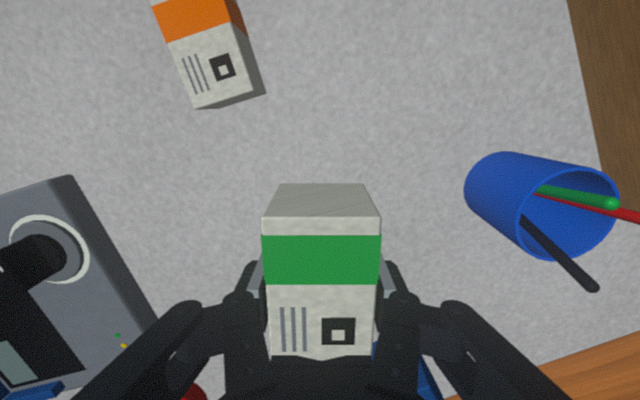

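Carton is held squarely in the jaws (265-380, 185-355). Next: carry it above the plate 12 mm clear of both stops, then set it down.

```bash
cat >> h.py <<'E'
YAW=np.radians(-10.4);C=np.array([0.6493,-0.1969]);RC=np.array([[np.cos(YAW),-np.sin(YAW)],[np.sin(YAW),np.cos(YAW)]])
def cw(x,y,z): # corner frame (m), world z
    return [*(C+RC@[x,y]),z]
def inC(s): 
    return RC.T@(s["eef_pos"][:2]-C),RC.T@s["ft_force"][:2]
def stc():
    s=observe();p,f=inC(s);print("t%.2f"%s["time_s"],"xy",(p*1000).round(1),"z",s["eef_pos"][2].round(4),"Fxy",f.round(1),"Fz",s["ft_force"][2].round(1),"M",s["torque"].round(2),"op",s["opening"].round(4));return s
RF=rot(YAW+PI/2)
E
python3 - <<'E'
from h import *
movep(cw(-.052,.038,.16),RF);stc()
move_l(cw(-.052,.038,.062),feed=0.12,max_force=15);hold(.2);stc()
r=move_l(cw(-.052,.038,.046),feed=0.02,max_force=6);print(r);stc();snap("wrist","w5")
E
```

```text
Traceback (most recent call last):
  File "h.py", line 26, in stc
    s=observe();p,f=inC(s);print("t%.2f"%s["time_s"],"xy",(p*1000).round(1),"z",s["eef_pos"][2].round(4),"Fxy",f.round(1),"Fz",s["ft_force"][2].round(1),"M",s["torque"].round(2),"op",s["opening"].round(4));return s
                                                                                                                                                                                       ^^^^^^^^^^^^^^^^^^
AttributeError: 'float' object has no attribute 'round'
```

```bash
sed -i 's/s\["opening"\].round(4))/round(s["opening"],4))/' h.py
python3 - <<'E'
from h import *
stc()
move_l(cw(-.052,.038,.062),feed=0.12,max_force=15);hold(.2);stc()
r=move_l(cw(-.052,.038,.046),feed=0.02,max_force=6);print(r);stc();snap("wrist","w5")
E
```

```text
t15.47 xy [-51.9  39. ] z 0.16 Fxy [-0.2  0.2] Fz -1.0 M [-0.03 -0.02  0.  ] op 0.0493
t16.64 xy [-51.2  37.8] z 0.0631 Fxy [0.1 0.2] Fz -2.0 M [ 0.01 -0.   -0.03] op 0.0492
True
t17.19 xy [-51.9  37.9] z 0.052 Fxy [ 0.1 -0.5] Fz 4.0 M [ 0.02 -0.11  0.01] op 0.0493
```

View pics/w5.png

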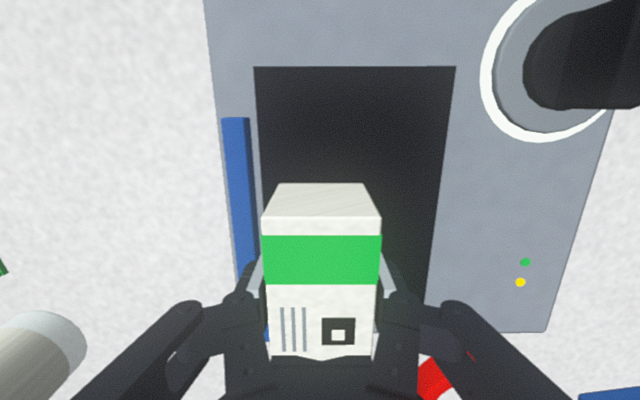

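Contact came at z 0.052 as expected, with the carton flat and parallel to the long stop (blue bar on the left at (236,200)). Next I'll slide it into both stops.

Run:
```python
from h import *
z=0.0515
r=move_l(cw(-.052,.015,z),feed=0.02,max_force=12);print("y",r);s=stc();y=inC(s)[0][1]
hold(.2);stc()
r=move_l(cw(-.030,y,z),feed=0.02,max_force=14);print("x",r);stc();hold(.3);stc()
```

```text
y True
t18.02 xy [-51.8  24.4] z 0.052 Fxy [0.3 1. ] Fz 3.2 M [ 0.14 -0.14  0.02] op 0.0492
t18.23 xy [-51.8  24.5] z 0.052 Fxy [0.1 1. ] Fz 3.3 M [ 0.19 -0.12 -0.01] op 0.0495
x True
t18.97 xy [-38.9  24.5] z 0.0522 Fxy [-1.2 -0.2] Fz 5.9 M [ 0.04  0.11 -0.02] op 0.0495
t19.27 xy [-38.9  24.4] z 0.0522 Fxy [-2.5  0. ] Fz 4.2 M [-0.19  0.19 -0.03] op 0.0496
```

The carton is in contact with both stops (TCP at x -38.9, y 24.4 mm). `move_l` with max_force relaxes at the stop, so I'll push past in small commanded increments.

Run:
```python
from h import *
z=0.0515;x,y=-.0389,.0244
for i in range(12):
    f=inC(observe())[1]
    if f[1]>-0 and f[1]<14: y-=.0006
    if f[0]>-14: x+=.0006
    move_l(cw(x,y,z),feed=0.01,max_force=40);hold(.1);print(round(x*1e3,1),round(y*1e3,1),end=" ");stc()
```

```text
-38.3 23.8 t19.64 xy [-38.9  24.4] z 0.0522 Fxy [-6.2  2.1] Fz 10.2 M [0.44 0.71 0.08] op 0.0492
-37.7 23.2 t19.99 xy [-38.8  24.4] z 0.0522 Fxy [-8.5  4.1] Fz 13.7 M [0.84 1.03 0.07] op 0.0495
-37.1 22.6 t20.34 xy [-38.8  24.3] z 0.0522 Fxy [-11.3   6.1] Fz 15.2 M [ 1.14  1.29 -0.01] op 0.0492
-36.5 22.0 t20.69 xy [-38.8  24.3] z 0.0523 Fxy [-13.4   8.1] Fz 17.7 M [1.48 1.58 0.  ] op 0.0493
-35.9 21.4 t21.04 xy [-38.8  24.3] z 0.0523 Fxy [-16.5   9.8] Fz 19.4 M [ 1.77  1.94 -0.07] op 0.0498
-35.9 20.8 t21.39 xy [-38.8  24.3] z 0.0523 Fxy [-15.5  11.4] Fz 20.1 M [ 2.05  1.84 -0.07] op 0.0495
-35.9 20.2 t21.74 xy [-38.8  24.2] z 0.0524 Fxy [-15.9  13.3] Fz 20.5 M [ 2.33  1.82 -0.06] op 0.0496
-35.9 19.6 t22.09 xy [-38.8  24.2] z 0.0524 Fxy [-15.7  14.9] Fz 20.9 M [ 2.68  1.78 -0.15] op 0.0496
-35.9 19.6 t22.44 xy [-38.8  24.2] z 0.0524 Fxy [-15.5  15.8] Fz 20.3 M [ 2.66  1.77 -0.16] op 0.0495
-35.9 19.6 t22.79 xy [-38.8  24.2] z 0.0524 Fxy [-16.3  15.3] Fz 21.3 M [ 2.68  1.75 -0.07] op 0.0492
-35.9 19.6 t23.14 xy [-38.8  24.2] z 0.0524 Fxy [-15.6  15.6] Fz 22.2 M [ 2.62  1.77 -0.15] op 0.0493
-35.9 19.6 t23.49 xy [-38.8  24.2] z 0.0523 Fxy [-15.8  16.1] Fz 21.6 M [ 2.64  1.8  -0.11] op 0.0494
```

Down force of 21 N gives too much masking friction. I'll ease it to about 6 N, release y, load x, then load y harder.

Run:
```python
from h import *
x,y,z=-.0359,.0196,.0515
def go(n=""):
    move_l(cw(x,y,z),feed=0.015,max_force=60);hold(.1);print(n,round(x*1e3,1),round(y*1e3,1),round(z*1e3,1),end=" ");return stc()
y=.0232;x=-.0377;s=go("unload")
for i in range(10):
    if s["ft_force"][2]<6: break
    z+=.0004;s=go("z")
for i in range(12):
    if inC(s)[1][0]<-20: break
    x+=.0007;s=go("x")
    if s["ft_force"][2]>8:z+=.0003
for i in range(14):
    if inC(s)[1][1]>24: break
    y-=.0008;s=go("y")
    if s["ft_force"][2]>8:z+=.0003
```

```text
unload -37.7 23.2 51.5 t24.01 xy [-38.8  24.4] z 0.0522 Fxy [-8.3  4.2] Fz 12.2 M [0.73 1.03 0.06] op 0.0489
z -37.7 23.2 51.9 t24.36 xy [-38.8  24.4] z 0.0522 Fxy [-6.9  4.2] Fz 10.7 M [0.69 0.87 0.04] op 0.049
z -37.7 23.2 52.3 t24.71 xy [-38.8  24.3] z 0.0523 Fxy [-6.1  4.8] Fz 8.2 M [0.63 0.63 0.13] op 0.0496
z -37.7 23.2 52.7 t25.06 xy [-38.8  24.4] z 0.0523 Fxy [-3.7  4.8] Fz 6.0 M [0.66 0.46 0.13] op 0.0491
x -37.0 23.2 52.7 t25.41 xy [-38.8  24.4] z 0.0523 Fxy [-7.4  3.5] Fz 8.1 M [0.71 0.9  0.06] op 0.0496
x -36.3 23.2 53.0 t25.76 xy [-38.7  24.4] z 0.0524 Fxy [-9.   3.4] Fz 9.4 M [0.74 1.15 0.12] op 0.0494
x -35.6 23.2 53.3 t26.11 xy [-38.7  24.4] z 0.0524 Fxy [-9.3  2.6] Fz 10.7 M [0.77 1.52 0.1 ] op 0.0491
x -34.9 23.2 53.6 t26.46 xy [-38.7  24.4] z 0.0525 Fxy [-12.5   3.3] Fz 10.7 M [0.73 1.79 0.12] op 0.0489
x -34.2 23.2 53.9 t26.81 xy [-38.6  24.3] z 0.0526 Fxy [-15.1   2.5] Fz 10.1 M [0.81 2.11 0.11] op 0.0494
x -33.5 23.2 54.2 t27.16 xy [-38.6  24.4] z 0.0526 Fxy [-16.8   2.1] Fz 11.5 M [0.85 2.43 0.15] op 0.0493
x -32.8 23.2 54.5 t27.51 xy [-38.6  24.4] z 0.0527 Fxy
[... 520 characters left out ...]
.0529 Fxy [-16.8  12.5] Fz 8.5 M [ 2.23  2.2  -0.04] op 0.0496
y -32.1 19.2 56.3 t29.61 xy [-38.5  24.2] z 0.0529 Fxy [-16.   14.2] Fz 7.4 M [ 2.57  2.01 -0.04] op 0.0491
y -32.1 18.4 56.3 t29.96 xy [-38.5  24.2] z 0.0529 Fxy [-15.2  15.7] Fz 8.9 M [3.02 1.96 0.03] op 0.0491
y -32.1 17.6 56.6 t30.31 xy [-38.5  24.1] z 0.053 Fxy [-15.   18.5] Fz 5.7 M [ 3.43  1.72 -0.05] op 0.0491
y -32.1 16.8 56.6 t30.66 xy [-38.5  24.1] z 0.053 Fxy [-14.8  20.7] Fz 7.7 M [ 3.85  1.65 -0.08] op 0.049
y -32.1 16.0 56.6 t31.01 xy [-38.5  24.1] z 0.053 Fxy [-14.8  22.9] Fz 7.5 M [ 4.26  1.62 -0.06] op 0.0495
y -32.1 15.2 56.6 t31.36 xy [-38.5  24. ] z 0.0531 Fxy [-14.8  25. ] Fz 7.9 M [4.72 1.55 0.01] op 0.0498
```

Forces are now good (x 15 N, y 25 N, down 8 N). However, TCP z crept up by 0.8 mm, so I'm checking that the carton is still flat and seated.

Run:
```python
from h import *
snap("wrist","w6");snap("top","t6");snap("side","s6")
s=stc();
from scipy.spatial.transform import Rotation as R
print("tool axes",(R.from_euler('xyz',s["tcp_rot"]).as_matrix()).round(4).tolist())
for f in("w5","w6","t6"):
    im,d,P=cloud(f);q=(P[...,:2]-C)@RC;z=P[...,2]
    cx,cy=(-.052,.0375) if f=="w5" else (-.0385,.0245)
    m=(abs(q[...,0]-cx)<.036)&(abs(q[...,1]-cy)<.021)&(z>.077)&(z<.095)&(d>0)
    A=np.c_[q[m],np.ones(m.sum())];k=np.linalg.lstsq(A,z[m],rcond=None)[0]
    print(f,m.sum(),"slope x,y deg",np.degrees(k[:2]).round(2),"z mean",z[m].mean().round(4),"x range",np.percentile(q[m][:,0],[0,100]).round(4))
    m=(abs(q[...,0]-cx)<.06)&(abs(q[...,1]-cy)<.04)&(z>.081)&(z<.09)&(d>0)&(im.min(-1)>90)
    print(" rect",cv2.minAreaRect(q[m].astype(np.float32)*1000))
a=load("s6")[0][:,:,::-1];a=cv2.resize(a[150:230,280:390],None,fx=7,fy=7,interpolation=cv2.INTER_CUBIC);cv2.imwrite("pics/s6z.png",a)
```

```text
t31.51 xy [-38.5  24. ] z 0.0531 Fxy [-14.2  25.2] Fz 8.8 M [ 4.71  1.51 -0.02] op 0.0493
tool axes [[-0.0165, 0.1788, 0.9837], [0.0199, 0.9837, -0.1785], [-0.9997, 0.0167, -0.0198]]
w5 12273 slope x,y deg [-0.12 -0.07] z mean 0.0854 x range [-0.088  -0.0162]
 rect ((-54.02273178100586, 35.57514190673828), (76.59894561767578, 71.78909301757812), 0.05395224317908287)
w6 12359 slope x,y deg [-1.41  0.92] z mean 0.0866 x range [-0.0745 -0.0025]
 rect ((-39.97441482543945, 21.097213745117188), (72.26946258544922, 77.11192321777344), 89.57627868652344)
t6 56 slope x,y deg [-10.78   3.85] z mean 0.086 x range [-0.0739 -0.0537]
 rect ((-75.81172943115234, 24.522869110107422), (9.690267562866211, 48.14440155029297), 2.3546688556671143)
```

View pics/w6.png

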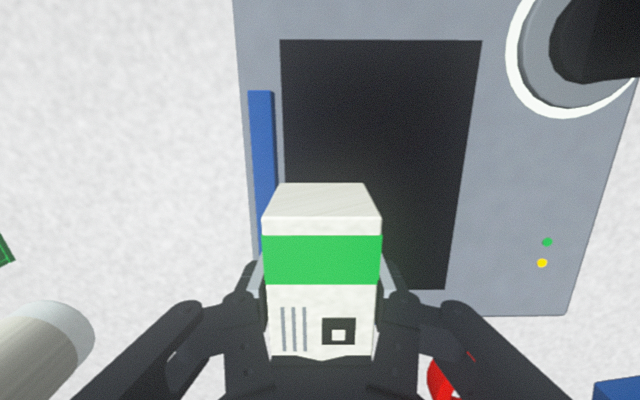

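View pics/s6z.png

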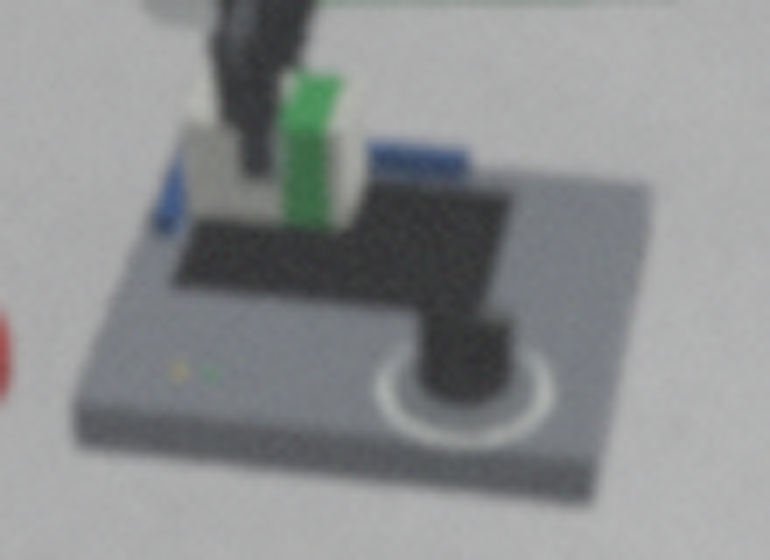

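The carton has leaned about 1.3° over both stops. The arm yields under the moment, and the tool axis shows the same tilt. I'll unload and reload with tilt feedback on the commanded orientation, keeping more down force.

```bash
cat >> h.py <<'E'
from scipy.spatial.transform import Rotation as R
R0=R.from_euler('xyz',[RF[0],PI/2,0])
import json,os
def tilt(s):
    t=R.from_euler('xyz',s["tcp_rot"]).as_matrix()[:,0];return t[:2]
def target(S):
    M=R.from_rotvec([S["wx"],S["wy"],0])*R0
    import warnings
    with warnings.catch_warnings():
        warnings.simplefilter("ignore");e=M.as_euler('xyz')
    return cw(S["x"],S["y"],S["z"]),list(e)
def go(S,n="",feed=0.015):
    p,e=target(S);move_l(p,feed=feed,rotation=e,max_force=60);hold(.1)
    print(n,[round(S[k]*1e3,1) for k in("x","y","z","wx","wy")],end=" ");s=stc()
    t=RC.T@tilt(s);print("    tilt deg xy",np.degrees(t).round(2));json.dump(S,open("S.json","w"));return s
def slope(f,cx=-.0385,cy=.0245):
    im,d,P=cloud(f);q=(P[...,:2]-C)@RC;z=P[...,2]
    m=(abs(q[...,0]-cx)<.036)&(abs(q[...,1]-cy)<.021)&(z>.077)&(z<.095)&(d>0)
    A=np.c_[q[m],np.ones(m.sum())];k=np.linalg.lstsq(A,z[m],rcond=None)[0]
    print(f,m.sum(),"slope x,y deg",np.degrees(k[:2]).round(2),"z mean",z[m].mean().round(4))
E
python3 - <<'E'
from h import *
S=dict(x=-.0375,y=.0232,z=.0515,wx=0,wy=0)
s=go(S,"unload")
for i in range(14):
    t=tilt(s);S["wx"]-=0.8*t[1];S["wy"]+=0.8*t[0]
    f=inC(s)[1]
    if f[0]>-15:S["x"]+=.0006
    if f[1]<17:S["y"]-=.0007
    fz=s["ft_force"][2]
    S["z"]+= .0003 if fz>14 else (-.0003 if fz<9 else 0)
    s=go(S,i)
    if f[0]<-15 and f[1]>17 and abs(tilt(s)).max()<.002: break
snap("wrist","w7");slope("w7");slope("w6")
E
```

```text
unload [-37.5, 23.2, 51.5, 0.0, 0.0] t32.48 xy [-38.9  24.4] z 0.052 Fxy [-8.3  4. ] Fz 11.7 M [0.8  1.09 0.16] op 0.0494
    tilt deg xy [-0.19  0.09]
0 [-36.9, 22.5, 51.5, np.float64(-1.7), np.float64(-2.3)] t32.83 xy [-38.8  24.4] z 0.052 Fxy [-10.7   6.6] Fz 14.9 M [1.36 1.33 0.22] op 0.0493
    tilt deg xy [-0.12  0.08]
1 [-36.3, 21.8, 51.8, np.float64(-3.1), np.float64(-3.7)] t33.18 xy [-38.8  24.4] z 0.052 Fxy [-12.    7.7] Fz 15.7 M [1.71 1.54 0.23] op 0.0493
    tilt deg xy [-0.1   0.08]
2 [-35.7, 21.1, 52.1, np.float64(-4.4), np.float64(-4.9)] t33.53 xy [-38.8  24.4] z 0.052 Fxy [-13.4  10.1] Fz 16.7 M [2.11 1.69 0.2 ] op 0.0494
    tilt deg xy [-0.1   0.08]
3 [-35.1, 20.4, 52.4, np.float64(-5.7), np.float64(-6.1)] t33.88 xy [-38.8  24.3] z 0.052 Fxy [-14.7  11.2] Fz 16.1 M [2.49 1.81 0.13] op 0.0491
    tilt deg xy [-0.1   0.07]
4 [-34.5, 19.7, 52.7, np.float64(-6.9), np.float64(-7.3)] t34.23 xy [-38.8  24.3] z 0.052 Fxy [-16.   13.7] Fz 17.4 M [2.91 1.99 0.11] op 0.0495
    tilt deg xy [-0.1   0.08]
5 [-34.5, 19.0, 53.0, np.float64(-8.2), np.float64(-8.4)] t34.58 xy [-38.8  24.3] z 0.052 Fxy [-14.2  16. ] Fz 14.4 M [3.22 1.76 0.08] op 0.0495
    tilt deg xy [-0.02  0.07]
6 [-33.9, 18.3, 53.3, np.float64(-9.2), np.float64(-8.5)] t34.93 xy [-38.8  24.3] z 0.052 Fxy [-16.   18.3] Fz 15.3 M [3.61 1.95 0.07] op 0.049
    tilt deg xy [-0.09  0.08]
7 [-33.9, 18.3, 53.6, np.float64(-10.5), np.float64(-9.5)] t35.28 xy [-38.8  24.3] z 0.052 Fxy [-15.9  17.5] Fz 13.7 M [3.63 1.79 0.14] op 0.0492
    tilt deg xy [-0.01  0.02]
w7 12176 slope x,y deg [-0.23  0.02] z mean 0.0855
w6 12359 slope x,y deg [-1.41  0.92] z mean 0.0866
```

The carton is flat again: slope is within 0.1° of its free reading and z is 0.0855. I'll ease the down force a little and firm up both pushes, keeping the tilt feedback.

Run:
```python
from h import *
S=json.load(open("S.json"));s=observe();stc()
for i in range(16):
    t=tilt(s);S["wx"]-=0.8*t[1];S["wy"]+=0.8*t[0]
    f=inC(s)[1];fz=s["ft_force"][2]
    ok=f[0]<-20 and f[1]>20 and fz<13
    if ok and abs(t).max()<.0015: break
    if f[0]>-21:S["x"]+=.0006
    if f[1]<21:S["y"]-=.0006
    if fz>11:S["z"]+=.0004
    elif fz<7:S["z"]-=.0003
    s=go(S,i)
hold(1.0);stc();snap("wrist","w8");slope("w8");snap("top","t8");snap("side","s8");hold(.5);s=stc();print(np.degrees(tilt(s)))
a=load("t8")[0][:,:,::-1];cv2.imwrite("pics/t8z.png",cv2.resize(a[100:290,150:480],(792,456),interpolation=cv2.INTER_CUBIC))
```

```text
t35.33 xy [-38.8  24.3] z 0.052 Fxy [-14.9  17.8] Fz 14.4 M [3.67 1.81 0.15] op 0.0494
0 [-33.3, 17.7, 54.0, np.float64(-10.8), np.float64(-9.6)] t35.68 xy [-38.8  24.3] z 0.052 Fxy [-17.   20.3] Fz 14.1 M [3.93 1.88 0.11] op 0.0494
    tilt deg xy [-0.08  0.05]
1 [-32.7, 17.1, 54.4, np.float64(-11.8), np.float64(-10.6)] t36.03 xy [-38.8  24.2] z 0.052 Fxy [-17.8  21.5] Fz 13.6 M [4.19 2.02 0.15] op 0.0495
    tilt deg xy [-0.09  0.06]
2 [-32.1, 17.1, 54.8, np.float64(-12.8), np.float64(-11.7)] t36.38 xy [-38.8  24.2] z 0.052 Fxy [-18.7  21. ] Fz 12.9 M [4.34 2.12 0.13] op 0.0498
    tilt deg xy [-0.09  0.02]
3 [-31.5, 16.5, 55.2, np.float64(-13.4), np.float64(-12.9)] t36.73 xy [-38.8  24.2] z 0.0521 Fxy [-20.8  22.3] Fz 13.1 M [4.55 2.23 0.09] op 0.0494
    tilt deg xy [-0.1   0.05]
4 [-30.9, 16.5, 55.6, np.float64(-14.3), np.float64(-14.1)] t37.08 xy [-38.8  24.2] z 0.0521 Fxy [-21.   22.1] Fz 11.6 M [4.63 2.49 0.14] op 0.0495
    tilt deg xy [-0.1   0.02]
5 [-30.3, 16.5, 56.0, np.float64(-14.8), np.float64(-15.4)] t37.43 xy [-38.8  24.3] z 0.0521 Fxy [-22.5  22.5] Fz 12.0 M [4.65 2.68 0.08] op 0.0495
    tilt deg xy [-0.09  0.01]
6 [-30.3, 16.5, 56.4, np.float64(-15.2), np.float64(-16.7)] t37.78 xy [-38.7  24.2] z 0.0521 Fxy [-20.3  21.8] Fz 10.4 M [4.59 2.51 0.09] op 0.0493
    tilt deg xy [-0.01  0.  ]
t38.78 xy [-38.7  24.2] z 0.0521 Fxy [-20.1  21. ] Fz 10.7 M [4.63 2.52 0.08] op 0.0495
w8 12184 slope x,y deg [-0.29  0.03] z mean 0.0855
t39.43 xy [-38.7  24.3] z 0.0521 Fxy [-20.4  22. ] Fz 9.6 M [4.64 2.52 0.15] op 0.0495
[-0.01236461  0.00501529]
```

View pics/w8.png

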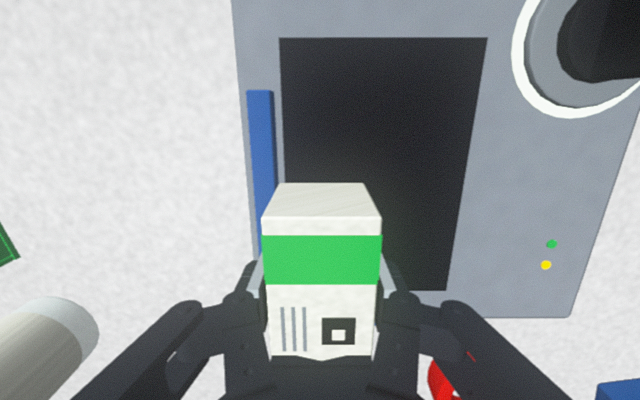

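View pics/t8z.png

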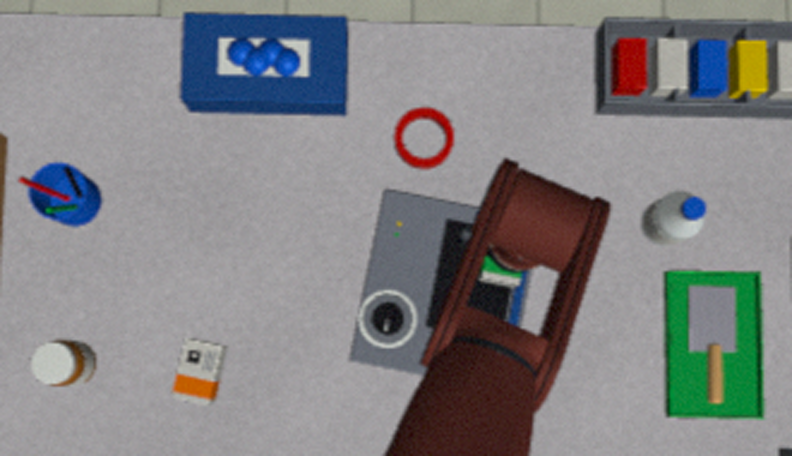

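Run:
```python
from h import *
stc();job_done()
```

```text
t39.43 xy [-38.7  24.3] z 0.0521 Fxy [-20.4  22. ] Fz 9.6 M [4.64 2.52 0.15] op 0.0495
the job is handed in; nothing more can be done
```

I turned the lamp dial to its stop first, then seated the green carton in the corner and handed the job in at 39.4 s, still holding and pushing it.

- **Dial:** I turned it 1.22 rad anticlockwise until the torque rose to 0.57 N m. Afterwards the camera put the bar within 0.6° of zero.
- **Carton:** At hand-in the wrist sensor read about 20 N towards the short stop, 22 N towards the long stop and 10 N down on the plate. The fingers were steady at 49.5 mm with the grip set to 50 N.
- **A fault I corrected:** My first firm push leaned the carton about 1.3° over the stops. I unloaded and pushed again while correcting the tool tilt. The tool was then within 0.02° of vertical, and the top of the carton read within about 0.2° of its slope before pushing.
- **Not checked:**
  - The wrist reading is the total push, so friction hides how much of it each stop actually takes.
  - I did not measure the carton's final yaw against the long stop. In the last wrist picture it looks flush.
- **Everything else:** In the last top view the orange carton, jar, tape roll, pen cup, gel bottle and spatula tray look undisturbed.

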